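# Stand the sauce bottles in their drip dishes

### The arm

A 6-joint arm with a two-finger parallel gripper is mounted at the origin on the work surface. World frame = base frame: x ahead of the robot, y to its left, z up, the work surface at z = 0. Lengths are in mm, angles in rad, forces in N, time in s.
With the tool pointing down it reaches from about 350 to 875 mm from the base axis. Payload 4.2 kg.
Tool frame: the origin (TCP) lies at the very end of the fingers, on their centre line; the grasp point (between the pads) lies 19 mm behind it; z points along the fingers, y is the line along which they close (so a half turn about z gives the same grasp; the last joint's range is limited). The gripper opens to 85 mm and grips with 20 to 120 N. Pads are 22 mm wide; open, the fingers measure 114 mm over their backs; the gripper's body (76 mm by 85 mm) begins 54 mm behind the grasp point. The pads swing forward as they close: fully open they stand 13 mm farther back than shut.
Start: joints at [1.36, 0.385, 0.008, 0, -1.194, -0.259], TCP at [282.909, 557.281, 231.312] pointing down, gripper open.
Joint ranges: [-3.14, 3.14], [-1.21, 2.06], [-1.07, 1.41], [-3.16, 2.05], [-2.99, -0.16], [-3.1, 3.1]. Speed limits (rad/s): [2.79, 2.79, 3.14, 3.14, 3.14, 3.14].

### API

Orientations are given as a unit quaternion [x, y, z, w].
In Python, from bench import arm gives the robot as it stands.
- The arm moves only by the tool servo_tool, never from a script. Its argument "rows" is a list that holds one entry, the list of rows, each a list of 7 numbers: the finger opening in mm, from 0 to 85.4, then the shift along the tool's x, y, z in mm, then the turn, a rotation vector about the tool's x, y, z in rad. A call has 1 to 10 rows; each row is the pose to reach, as a shift and turn from the pose commanded when the call began, along the tool's axes at that moment; what a row does not reach only later rows make up. A row lasts 1/8 s, in which the tool goes at most 62.5 mm and 10.7 degrees, less where a joint would pass 70% of its speed; a pose out of reach is approached as far as the arm can. A call with a gripper value outside its range is refused whole. The fingers move at their own pace and stop on an object; the grip force is fixed at half the most. Time passes only in rows, so rows that repeat a pose let the fingers close. It gives the time, the measured TCP pose, the force, the opening and the grip force at its end, in the units of the state.
- arm.read_state(): the state, without advancing time (a new reading comes with each control period).
- arm.get_image(name): name is "scene" or "top"; returns the picture (420x560x3 uint8, red, green, blue); there is no depth.
- arm.camera_params(name): a dict with "intrinsics" (3x3 intrinsics, pixels), "D" ([k1, k2, p1, p2, k3] as OpenCV has them; the pictures are not rectified), "R" (3x3) and "t" (3): a world point X has camera coordinates R X + t. Camera axes: x right, y down, z forward; pixel columns grow to the right and rows downward; lengths in mm; the calibration is good to about 2 mm. A picture is of the moment at which its call begins. camera_params takes no time and is no camera call.
- arm.job_done(): hands the job in; it is judged then, once.
The state is a dict: "clock": time; "joints": joint angles; "joint_vel": joint speeds; "joint_efforts": joint torques, N m; "position": TCP position; "ee_rot": TCP orientation; "contact_force": force on the tool from outside, world axes, zero at the start; "wrist_torque": the same for the moment, N m; "gripper_width": finger opening in mm; "grasp_force": force on a finger pad.
Only numpy, scipy, OpenCV 4.12 (cv2) and the standard library are available. Lean on these libraries where they do the work, as an engineer would, in place of code of your own. Each camera call takes 0.05 s, during which the arm holds its last target. There are 200 camera calls.

### The job

Get the sauce station of the ice-cream counter ready: pick out the four squeeze bottles with pointed nozzles and stand each one upright in the steel drip dish of its own size, the smallest bottle in the smallest dish and so on up to the largest in the largest, flat on the dish floor. Leave the two flat-lidded jars standing where they are.

Things in the scene. Friction and masses are not known exactly. Their poses are not given: they have to be found in the camera images.
- bottle_mini_center (a point): centre, half-way up, of the mini squeeze bottle: upright round chocolate-brown plastic bottle, 30 mm in diameter, with a red cap (24 mm wide) and a pointed white nozzle. 84 mm high in all: straight brown wall from the foot to 58 mm, cap to 68 mm, nozzle on the axis to 84 mm. This point is 42 mm above the foot, on the brown wall; z points up to the nozzle. About 50 g, loose, rigid.
- bottle_small_center (a point): centre, half-way up, of the small squeeze bottle: upright round chocolate-brown plastic bottle, 40 mm in diameter, with a red cap (34 mm wide) and a pointed white nozzle. 92 mm high in all: straight brown wall from the foot to 66 mm, cap to 76 mm, nozzle on the axis to 92 mm. This point is 46 mm above the foot, on the brown wall; z points up to the nozzle. About 90 g, loose, rigid.
- bottle_medium_center (a point): centre, half-way up, of the medium squeeze bottle: upright round chocolate-brown plastic bottle, 50 mm in diameter, with a red cap (44 mm wide) and a pointed white nozzle. 100 mm high in all: straight brown wall from the foot to 74 mm, cap to 84 mm, nozzle on the axis to 100 mm. This point is 50 mm above the foot, on the brown wall; z points up to the nozzle. About 150 g, loose, rigid.
- bottle_large_center (a point): centre, half-way up, of the large squeeze bottle: upright round chocolate-brown plastic bottle, 60 mm in diameter, with a red cap (54 mm wide) and a pointed white nozzle. 108 mm high in all: straight brown wall from the foot to 82 mm, cap to 92 mm, nozzle on the axis to 108 mm. This point is 54 mm above the foot, on the brown wall; z points up to the nozzle. About 230 g, loose, rigid.
- dish_mini: the drip dish for the mini squeeze bottle (the smallest of four): round open dark steel dish fixed to the counter, inside 46 mm, outside 54 mm across, rim 14 mm high, wall 4 mm, flat floor 4 mm thick. Origin: centre of its underside, on the counter; z up.
- dish_small: the drip dish for the small squeeze bottle (second smallest of four): round open dark steel dish fixed to the counter, inside 56 mm, outside 64 mm across, rim 14 mm high, wall 4 mm, flat floor 4 mm thick. Origin: centre of its underside, on the counter; z up.
- dish_medium: the drip dish for the medium squeeze bottle (second largest of four): round open dark steel dish fixed to the counter, inside 66 mm, outside 74 mm across, rim 14 mm high, wall 4 mm, flat floor 4 mm thick. Origin: centre of its underside, on the counter; z up.
- dish_large: the drip dish for the large squeeze bottle (the largest of four): round open dark steel dish fixed to the counter, inside 76 mm, outside 84 mm across, rim 14 mm high, wall 4 mm, flat floor 4 mm thick. Origin: centre of its underside, on the counter; z up.
- jar_narrow_center (a point): centre, half-way up, of the narrow topping jar, which is to be left alone: upright round chocolate-brown jar, 42 mm in diameter and 70 mm high, with a flat red lid and no nozzle. Loose.
- jar_wide_center (a point): centre, half-way up, of the wide topping jar, which is to be left alone: upright round chocolate-brown jar, 56 mm in diameter and 78 mm high, with a flat red lid and no nozzle. Loose.

How it is judged (in metres and radians):
At the end, for the whole second after the job is handed in: Each of the four squeeze bottles stands in the drip dish of its size: its axis within 12 mm of the dish centre, its foot within 4 mm of the dish floor in height, tilted less than 0.1 rad, released and at rest (under 0.02 m/s) (horizontal distance between bottle_mini_center and dish_mini below 0.012 m and z of bottle_mini_center in the frame of dish_mini between 0.042 and 0.05 m and angle between each of bottle_mini_center, bottle_small_center, bottle_medium_center, bottle_large_center's own z axis and vertical below 0.1 rad and linear speed of each of bottle_mini, bottle_small, bottle_medium, bottle_large below 0.02 m/s and horizontal distance between bottle_small_center and dish_small below 0.012 m and z of bottle_small_center in the frame of dish_small between 0.046 and 0.054 m and horizontal distance between bottle_medium_center and dish_medium below 0.012 m and z of bottle_medium_center in the frame of dish_medium between 0.05 and 0.058 m and horizontal distance between bottle_large_center and dish_large below 0.012 m and z of bottle_large_center in the frame of dish_large between 0.054 and 0.062 m); the robot touches nothing.
It fails at once if the narrow jar is shifted more than 30 mm or knocked over (distance of jar_narrow_center from where it was at the start of the episode above 0.03 m or angle between jar_narrow_center's own z axis and vertical above 0.5 rad).
It fails at once if the wide jar is shifted more than 30 mm or knocked over (distance of jar_wide_center from where it was at the start of the episode above 0.03 m or angle between jar_wide_center's own z axis and vertical above 0.5 rad).
It also fails if it takes over 115 s, if anything falls off the work surface, if the arm or the gripper's body presses on something with over 40 N, if the wrist force passes 120 N, or if a joint passes its speed limit or range.

## Working session

There is one attempt and no reset: what is moved stays moved. The work goes in short steps, Python scripts to look and compute and a tool call to move; the robot and the scene stay as the last step left them, time stands still between calls to the robot, and variables do not carry over. Pictures are saved under pics/ and viewed, at most 14 in all, crops included, and the job is handed in when it is done.

Besides the shell and the picture viewer there is one more tool, called after "Request:" as name(argument=value, ...), one argument or row to a line, values as JSON. servo_tool: Moves the arm, as the interface text tells. Its arguments: {"type":"object","properties":{"rows":{"type":"array"}},"required":["rows"]}

```bash
mkdir -p pics; python3 - <<'E'
from bench import arm
import cv2
for n in("scene","top"):
    cv2.imwrite(f"pics/{n}0.png",cv2.cvtColor(arm.get_image(n),cv2.COLOR_RGB2BGR))
    p=arm.camera_params(n);print(n,p)
print(arm.read_state())
E
```

```text
scene {'intrinsics': array([[400.88990476,   0.        , 282.46675953],
       [  0.        , 400.88990476, 207.94345194],
       [  0.        ,   0.        ,   1.        ]]), 'D': array([-0.0729558,  0.       ,  0.       ,  0.       ,  0.       ]), 'R': array([[-0.28008312,  0.95990624,  0.01155204],
       [ 0.67774169,  0.20624643, -0.70578227],
       [-0.67986738, -0.1898484 , -0.70833462]]), 't': array([ 173.63788323, -335.49623069, 1284.09122563])}
top {'intrinsics': array([[445.97687727,   0.        , 280.44257418],
       [  0.        , 445.97687727, 213.0004321 ],
       [  0.        ,   0.        ,   1.        ]]), 'D': array([0.00492392, 0.        , 0.        , 0.        , 0.        ]), 'R': array([[-0.01684407, -0.99977445, -0.01293562],
       [-0.99509656,  0.01802356, -0.09725214],
       [ 0.09746335,  0.01123407, -0.99517571]]), 't': array([  13.88905047,  582.11998092, 1068.14782029])}
{'clock': 0.1, 'joints': array([ 1.35962513e+00,  3.85478822e-01,  6.76312600e-03, -4.30601508e-04,
       -1.19400411e+00, -2.58613711e-01]), 'joint_vel': array([-3.41624642e-04, -2.21058135e-03,  4.09771302e-03,  3.31951423e-03,
        1.23951079e-05, -7.54884026e-05]), 'joint_efforts': array([-4.59287148e-04, -3.93315768e+01,  1.88930869e+01,  4.19796690e+00,
       -2.59910965e-03,  7.65872613e-06]), 'position': array([282.67595662, 556.83647791, 230.33238203]), 'ee_rot': array([ 9.72520423e-01, -2.32815509e-01, -1.77253232e-04,  9.66215301e-04]), 'contact_force': array([-0.58114644,  1.12580263, -0.20041399]), 'wrist_torque': array([-0.00380166,  0.01677761,  0.00329061]), 'grasp_force': 0.0, 'gripper_width': 85.56702007098417}
```

View pics/scene0.png

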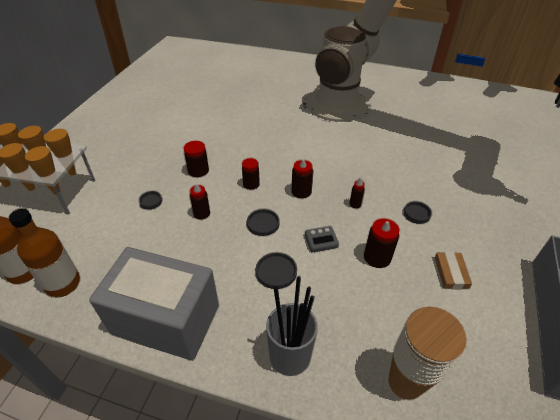

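View pics/top0.png

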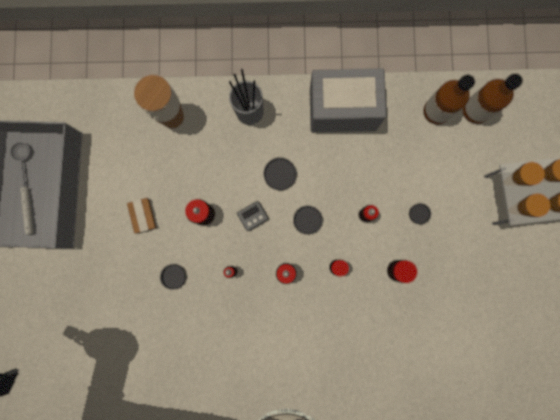

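The top view shows the bottles at about: large (199,211), mini (230,271), medium (286,273), small (370,213). The jars are at (340,268) and (404,271). The dishes are at (280,174), (308,220), (174,276) and (420,213).

```bash
cat > h.py <<'E'
from bench import arm
import cv2, numpy as np
H=dict(mini=84,small=92,medium=100,large=108)
def plane(name,uv,z):
    p=arm.camera_params(name);R=p["R"];t=p["t"]
    n=cv2.undistortPoints(np.array(uv,float).reshape(-1,1,2),p["intrinsics"],p["D"]).reshape(-1,2)
    d=np.c_[n,np.ones(len(n))]@R; c=-R.T@t
    return c[:2]+d[:,:2]*((z-c[2])/d[:,2])[:,None]
def proj(name,X):
    p=arm.camera_params(name)
    return cv2.projectPoints(np.array(X,float).reshape(-1,1,3),cv2.Rodrigues(p["R"])[0],p["t"],p["intrinsics"],p["D"])[0].reshape(-1,2)
def comps(mask,amin):
    n,l,s,c=cv2.connectedComponentsWithStats(mask.astype(np.uint8))
    return [(c[i],s[i],l==i) for i in range(1,n) if s[i,4]>=amin]
def red(im):
    f=im.astype(int);return (f[...,0]>90)&(f[...,1]<0.45*f[...,0])&(f[...,2]<0.45*f[...,0])
E
python3 - <<'E'
from h import *
for n in("top","scene"):
    im=arm.get_image(n)
    for c,s,m in comps(red(im),15):
        if s[4]>3000: continue
        print(n,"red",c.round(1),s[2:],{z:plane(n,[c],z)[0].round(1).tolist() for z in (63,71,79,87)})
    f=im.astype(int);dk=(f.max(2)<75)
    for c,s,m in comps(dk,60):
        if 60<s[4]<2500 and abs(f[m].mean(0)[0]-f[m].mean(0)[2])<15:
            cn=max(cv2.findContours(m.astype(np.uint8),0,1)[0],key=cv2.contourArea)
            w=plane(n,cn.reshape(-1,2),14)
            (x,y),r=cv2.minEnclosingCircle(w.astype(np.float32))
            h=np.ptp(w,axis=0)
            if max(h)<120:print(n,"dark",c.round(1),"ctr",round(x,1),round(y,1),"d",round(2*r,1),h.round(),(w.max(0)+w.min(0)).round(1)/2)
big=cv2.resize(cv2.cvtColor(arm.get_image("top")[150:300,120:450],cv2.COLOR_RGB2BGR),None,fx=2.4,fy=2.4,interpolation=2)
cv2.imwrite("pics/topc.png",big)
E
```

```text
top red [197.  210.8] [ 23  23 359] {63: [587.8, 202.4], 71: [586.9, 200.8], 79: [586.1, 199.2], 87: [585.2, 197.6]}
top red [370.3 212.4] [ 14  14 116] {63: [576.4, -210.1], 71: [575.7, -208.6], 79: [574.9, -207.0], 87: [574.1, -205.5]}
top red [339.6 267.6] [ 18  15 207] {63: [447.5, -133.4], 71: [447.7, -132.4], 79: [447.9, -131.5], 87: [448.1, -130.5]}
top red [404.7 271.1] [ 23  21 393] {63: [436.9, -285.3], 71: [437.2, -283.2], 79: [437.5, -281.1], 87: [437.8, -279.0]}
top red [286.1 273.2] [ 19  19 242] {63: [436.6, -7.5], 71: [436.9, -7.5], 79: [437.2, -7.5], 87: [437.4, -7.5]}
top red [231.1 271.3] [ 6 10 26] {63: [443.1, 121.8], 71: [443.3, 120.8], 79: [443.6, 119.8], 87: [443.8, 118.8]}
top dark [279.7 173.6] ctr 683.5 4.1 d 79.6 [77. 78.] [682.4   4.5]
top dark [ 31.8 211.7] ctr 600.3 627.9 d 112.5 [111.  21.] [600.3  627.95]
top dark [419.6 213.4] ctr 576.9 -340.7 d 50.5 [47. 48.] [ 576.2  -340.95]
top dark [250.1 211.8] ctr 587.0 78.6 d 43.1 [30. 40.] [587.6  79.7]
top dark [307.5 219.6] ctr 566.2 -63.1 d 68.3 [65. 67.] [565.15 -63.1 ]
top dark [173.1 276.3] ctr 432.0 2
[... 720 characters left out ...]
85.3 228.8] [ 27  20 370] {63: [562.3, 202.2], 71: [570.0, 201.5], 79: [577.7, 200.8], 87: [585.4, 200.0]}
scene dark [ 87.8 167.1] ctr 517.8 -558.8 d 130.5 [89. 97.] [ 518.5  -558.75]
scene dark [150.1 199.8] ctr 583.2 -337.5 d 61.9 [60. 58.] [ 583.   -337.45]
scene dark [416.9 212.3] ctr 440.3 271.0 d 73.8 [73. 62.] [440.5  271.75]
scene dark [262.5 222.1] ctr 573.2 -60.7 d 80.3 [79. 75.] [573.15 -59.9 ]
scene dark [317.8 244.8] ctr 586.9 74.2 d 78.8 [52. 75.] [598.05  75.15]
scene dark [322.8 239.3] ctr 585.3 79.7 d 49.9 [41. 48.] [585.25  80.1 ]
scene dark [557.4 248.9] ctr 475.0 584.3 d 92.0 [91. 16.] [474.75 585.25]
scene dark [288.6 357.8] ctr 842.3 74.5 d 98.5 [77. 87.] [851.5  72.1]
```

View pics/topc.png

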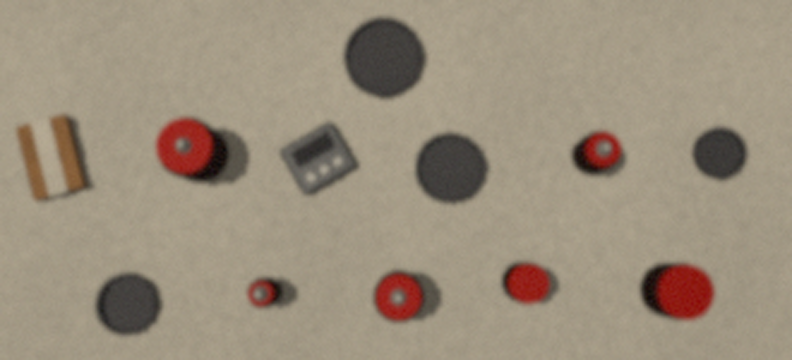

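```bash
cat >> h.py <<'E'
from scipy.spatial.transform import Rotation as Ro
def to(*targets):
    s=arm.read_state();R=Ro.from_quat(s["ee_rot"]).as_matrix()
    print("clk",round(s["clock"],2),"pos",s["position"].round(1),"tilt",R[:,2].round(3),"w",round(s["gripper_width"],1))
    for t in targets: print(t,"->",((np.array(t)-s["position"])@R).round(1))
E
python3 - <<'E'
from h import *
for n in("top","scene"):
    f=arm.get_image(n).astype(int)
    m=(f[...,0]>60)&(f[...,1]<0.75*f[...,0])&(f[...,2]<0.75*f[...,0])
    for c,s,q in comps(m,15):
        w=[plane(n,[c],z)[0].round(1).tolist() for z in (65,73,81,89)]
        if s[4]<700 and 400<w[0][0]<620 and abs(w[0][1])<300: print(n,c.round(1),s[:4],s[4],w)
to((442.5,126,200),(442.5,126,17))
E
```

```text
top [196.7 210.7] [185 199  24  25] 452 [[587.9, 202.9], [587.1, 201.3], [586.2, 199.7], [585.4, 198.1]]
top [370.6 212.2] [363 205  16  16] 182 [[576.8, -210.3], [576.0, -208.8], [575.3, -207.2], [574.5, -205.7]]
top [339.7 267.7] [330 260  20  17] 262 [[447.3, -133.4], [447.6, -132.4], [447.8, -131.5], [448.0, -130.5]]
top [404.8 271.2] [393 260  25  24] 467 [[436.7, -285.0], [437.0, -282.9], [437.3, -280.8], [437.6, -278.7]]
top [285.9 273.3] [276 263  21  21] 317 [[436.4, -7.2], [436.7, -7.2], [437.0, -7.2], [437.3, -7.2]]
top [228.7 271.9] [223 267  12  11] 87 [[442.0, 127.1], [442.2, 126.1], [442.5, 125.1], [442.7, 124.1]]
scene [194.  148.2] [183 140  23  17] 293 [[428.8, -287.8], [438.4, -282.0], [447.9, -276.3], [457.4, -270.6]]
scene [249.8 164.2] [242 158  17  14] 189 [[448.6, -132.2], [457.8, -128.5], [467.1, -124.8], [476.3, -121.2]]
scene [302.9 167.2] [293 160  20  15] 205 [[422.3, -7.9], [431.9, -5.9], [441.5, -3.8], [451.1, -1.8]]
scene [358.9 185.2] [354 180  11  10] 66 [[447.0, 129.9], [456.2, 130.1], [465.5, 130.3], [474.8, 130.6]]
scene [197.3 191.5] [189 185  17  13] 140 [[573.3, -211.8], [580.9, -207.1], [588.5, -202.4], [596.1, -197.6]]
scene [385.3 229.4] [372 218  28  24] 484 [[565.9, 202.2], [573.6, 201.5], [581.3, 200.7], [589.0, 200.0]]
clk 0.35 pos [282.9 557.2 231.1] tilt [-0. -0. -1.] w 85.2
(442.5, 126, 200) -> [337.6 312.2  31.2]
(442.5, 126, 17) -> [337.5 312.1 214.2]
```

Request:
servo_tool(
  rows=[
    [[85,42,39,4,0,0,0],[85,84,78,8,0,0,0],[85,126,117,12,0,0,0],[85,169,156,16,0,0,0],[85,211,195,20,0,0,0],[85,253,234,24,0,0,0],[85,295,273,28,0,0,0],[85,337.5,312,31,0,0,0],[85,337.5,312,31,0,0,0],[85,337.5,312,31,0,0,0]],
  ],
)

```text
clock: 1.6
position: [442.8, 126.2, 200.5]
ee_rot: [0.972, -0.233, 0.0, -0.0]
contact_force: [0.4, 0.0, -1.1]
gripper_width: 85.1
grasp_force: 0.0
```

```bash
python3 - <<'E'
from h import *
to((442.5,126.3,17))
print(arm.read_state()["ee_rot"])
E
```

```text
clk 1.6 pos [442.8 126.2 200.5] tilt [ 0.  0. -1.] w 85.1
(442.5, 126.3, 17) -> [-3.000e-01  1.000e-01  1.835e+02]
[ 9.72441945e-01 -2.33144997e-01  1.74075933e-04 -2.07791814e-04]
```

Request:
servo_tool(
  rows=[
    [[85,0,0,45,0,0,0],[85,0,0,90,0,0,0],[85,0,0,130,0,0,0],[85,0,0,165,0,0,0],[85,0,0,183,0,0,0],[85,0,0,183,0,0,0],[0,0,0,183,0,0,0],[0,0,0,183,0,0,0],[0,0,0,183,0,0,0],[0,0,0,183,0,0,0]],
  ],
)

```text
clock: 2.85
position: [443.1, 126.7, 18.3]
ee_rot: [0.973, -0.233, 0.001, -0.001]
contact_force: [-0.4, 0.8, 5.7]
gripper_width: 28.7
grasp_force: 58.9
```

Request:
servo_tool(
  rows=[
    [[0,0,0,0,0,0,0],[0,0,0,0,0,0,0],[0,0,0,0,0,0,0],[0,0,0,0,0,0,0]],
  ],
)

```text
clock: 3.35
position: [443.1, 126.6, 18.3]
ee_rot: [0.973, -0.233, 0.001, -0.001]
contact_force: [-1.0, 0.5, 6.7]
gripper_width: 28.8
grasp_force: 58.9
```

Request:
servo_tool(
  rows=[
    [[0,0,0,-25,0,0,0],[0,0,0,-60,0,0,0],[0,0,0,-100,0,0,0],[0,0,0,-130,0,0,0],[0,20,21,-130,0,0,0],[0,50,54,-130,0,0,0],[0,88,95,-130,0,0,0],[0,127,137,-130,0,0,0],[0,166,179,-130,0,0,0],[0,205,221,-130,0,0,0]],
  ],
)

```text
clock: 4.6
position: [525.4, -165.5, 147.4]
ee_rot: [0.973, -0.233, 0.0, -0.0]
contact_force: [0.6, 0.6, 0.2]
gripper_width: 28.6
grasp_force: 59.2
```

Request:
servo_tool(
  rows=[
    [[0,39,42,0,0,0,0],[0,76,81,0,0,0,0],[0,105,112,0,0,0,0],[0,121,130,0,0,0,0],[0,126,135,0,0,0,0],[0,126,135,0,0,0,0],[0,126,135,0,0,0,0]],
  ],
)

```text
clock: 5.48
position: [576.4, -339.9, 147.4]
ee_rot: [0.973, -0.232, -0.0, -0.0]
contact_force: [-0.6, 0.5, -1.2]
gripper_width: 28.5
grasp_force: 59.2
```

```bash
python3 - <<'E'
from h import *
to((576.5,-341,150))
a=arm.get_image("top")[100:310,320:560];b=arm.get_image("scene")[90:300,80:320]
o=cv2.cvtColor(np.hstack([a,b]),cv2.COLOR_RGB2BGR)
cv2.imwrite("pics/mini1.png",cv2.resize(o,(800,350)))
E
```

```text
clk 5.47 pos [ 576.4 -339.9  147.4] tilt [-0.  0. -1.] w 28.5
(576.5, -341, 150) -> [ 0.6  0.9 -2.6]
```

View pics/mini1.png

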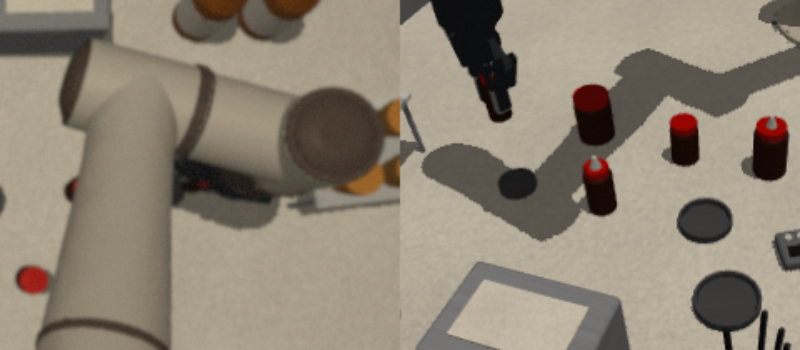

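The picture shows the mini bottle hanging upright in the fingers (foot near scene pixel (140,157)), above its dish at about (150,200). I'll lower it now.

Request:
servo_tool(
  rows=[
    [[0,0.6,0.9,30,0,0,0],[0,0.6,0.9,65,0,0,0],[0,0.6,0.9,95,0,0,0],[0,0.6,0.9,112,0,0,0],[0,0.6,0.9,120,0,0,0],[0,0.6,0.9,123,0,0,0],[0,0.6,0.9,124.5,0,0,0],[0,0.6,0.9,124.5,0,0,0]],
  ],
)

```text
clock: 6.58
position: [577.1, -342.3, 23.6]
ee_rot: [0.973, -0.233, 0.001, 0.0]
contact_force: [-0.1, 0.6, 0.3]
gripper_width: 28.3
grasp_force: 59.2
```

Request:
servo_tool(
  rows=[
    [[0,0,0,1,0,0,0],[0,0,0,1,0,0,0],[50,0,0,1,0,0,0],[50,0,0,1,0,0,0],[60,0,0,1,0,0,0],[60,0,0,-20,0,0,0],[60,0,0,-55,0,0,0],[60,0,0,-95,0,0,0],[60,0,0,-130,0,0,0],[60,0,0,-150,0,0,0]],
  ],
)

```text
clock: 7.82
position: [577.3, -342.4, 175.4]
ee_rot: [0.973, -0.233, 0.002, 0.0]
contact_force: [0.4, 0.7, -0.0]
gripper_width: 60.0
grasp_force: 0.0
```

```bash
python3 - <<'E'
from h import *
to((576,-208.5,174),(576,-208.5,25))
E
```

```text
clk 7.83 pos [ 577.3 -342.4  175.4] tilt [ 0.003 -0.001 -1.   ] w 60.0
(576, -208.5, 174) -> [ -61.8 -118.8    1.2]
(576, -208.5, 25) -> [ -62.3 -118.7  150.2]
```

Request:
servo_tool(
  rows=[
    [[85,-15,-30,1,0,0,0],[85,-38,-73,1,0,0,0],[85,-57,-108,1,0,0,0],[85,-62,-119,1,0,0,0],[85,-62,-119,1,0,0,0],[85,-62,-119,1,0,0,0],[85,-62,-119,1,0,0,0]],
  ],
)

```text
clock: 8.7
position: [575.2, -209.0, 171.6]
ee_rot: [0.972, -0.233, -0.0, 0.0]
contact_force: [-0.5, 0.9, -0.3]
gripper_width: 85.0
grasp_force: 0.0
```

```bash
python3 - <<'E'
from h import *
to((576,-208.5,25))
a=arm.get_image("top")[150:290,320:520];b=arm.get_image("scene")[120:260,110:310]
o=cv2.cvtColor(np.hstack([a,b]),cv2.COLOR_RGB2BGR)
cv2.imwrite("pics/mini2.png",cv2.resize(o,(800,280)))
E
```

```text
clk 8.7 pos [ 575.2 -209.   171.6] tilt [-0. -0. -1.] w 85.0
(576, -208.5, 25) -> [  0.6  -0.8 146.6]
```

View pics/mini2.png

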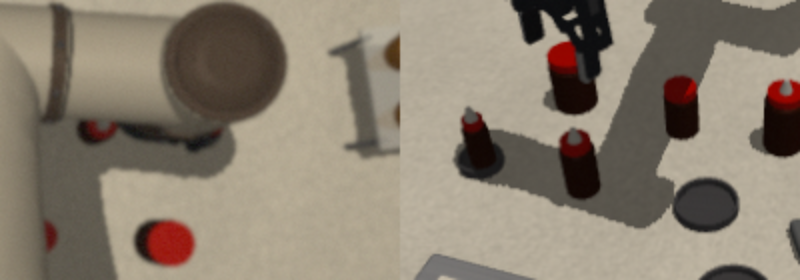

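The mini bottle stands in its dish, near scene pixel (230,198). Next I'll grasp the small bottle.

Request:
servo_tool(
  rows=[
    [[85,0.6,-0.8,35,0,0,0],[85,0.6,-0.8,75,0,0,0],[85,0.6,-0.8,110,0,0,0],[85,0.6,-0.8,135,0,0,0],[85,0.6,-0.8,146,0,0,0],[85,0.6,-0.8,146,0,0,0],[0,0.6,-0.8,146,0,0,0],[0,0.6,-0.8,146,0,0,0],[0,0.6,-0.8,146,0,0,0],[0,0.6,-0.8,146,0,0,0]],
  ],
)

```text
clock: 10.05
position: [577.1, -207.6, 27.1]
ee_rot: [0.973, -0.233, 0.001, 0.0]
contact_force: [-0.4, 1.0, 4.7]
gripper_width: 38.3
grasp_force: 60.6
```

Request:
servo_tool(
  rows=[
    [[0,0,0,0,0,0,0],[0,0,0,0,0,0,0],[0,0,0,-25,0,0,0],[0,0,0,-60,0,0,0],[0,0,0,-100,0,0,0],[0,0,0,-130,0,0,0],[0,0,0,-140,0,0,0],[0,0,0,-140,0,0,0]],
  ],
)

```text
clock: 11.05
position: [575.8, -207.2, 165.3]
ee_rot: [0.972, -0.233, -0.0, -0.0]
contact_force: [0.5, 0.5, -1.1]
gripper_width: 38.5
grasp_force: 60.3
```

```bash
python3 - <<'E'
from h import *
to((432,271,165))
E
```

```text
clk 11.05 pos [ 575.8 -207.2  165.3] tilt [-0.     0.001 -1.   ] w 38.5
(432, 271, 165) -> [-344.9 -361.2    0.7]
```

Request:
servo_tool(
  rows=[
    [[0,-15,-16,0,0,0,0],[0,-45,-47,0,0,0,0],[0,-84,-88,0,0,0,0],[0,-124,-130,0,0,0,0],[0,-164,-172,0,0,0,0],[0,-204,-214,0,0,0,0],[0,-244,-256,0,0,0,0],[0,-283,-296,0,0,0,0],[0,-315,-330,0,0,0,0],[0,-335,-351,0,0,0,0]],
  ],
)

```text
clock: 12.3
position: [434.1, 258.9, 164.3]
ee_rot: [0.973, -0.232, -0.001, 0.001]
contact_force: [0.7, -0.1, -0.2]
gripper_width: 38.3
grasp_force: 60.4
```

Request:
servo_tool(
  rows=[
    [[0,-10,-10,0,0,0,0],[0,-10,-10,0,0,0,0],[0,-10,-10,0,0,0,0]],
  ],
)

```text
clock: 12.68
position: [431.8, 269.6, 165.4]
ee_rot: [0.972, -0.233, -0.0, 0.001]
contact_force: [0.5, 0.2, -0.8]
gripper_width: 38.5
grasp_force: 60.3
```

```bash
python3 - <<'E'
from h import *
to((432,271,30.5))
E
```

```text
clk 12.68 pos [431.8 269.6 165.4] tilt [-0.001 -0.001 -1.   ] w 38.5
(432, 271, 30.5) -> [ -0.4  -1.5 134.9]
```

Request:
servo_tool(
  rows=[
    [[0,-0.4,-1.5,30,0,0,0],[0,-0.4,-1.5,65,0,0,0],[0,-0.4,-1.5,98,0,0,0],[0,-0.4,-1.5,120,0,0,0],[0,-0.4,-1.5,129,0,0,0],[0,-0.4,-1.5,133,0,0,0],[0,-0.4,-1.5,134.5,0,0,0],[0,-0.4,-1.5,134.5,0,0,0],[0,-0.4,-1.5,134.5,0,0,0]],
  ],
)

```text
clock: 13.8
position: [432.6, 272.5, 31.9]
ee_rot: [0.973, -0.233, 0.0, -0.001]
contact_force: [-0.0, 0.4, -1.0]
gripper_width: 38.6
grasp_force: 60.4
```

Request:
servo_tool(
  rows=[
    [[0,0,1,1,0,0,0],[0,0,1,1,0,0,0],[60,0,1,1,0,0,0],[60,0,1,1,0,0,0],[70,0,1,1,0,0,0],[70,0,1,-20,0,0,0],[70,0,1,-55,0,0,0],[70,0,1,-95,0,0,0],[70,0,1,-130,0,0,0],[70,0,1,-150,0,0,0]],
  ],
)

```text
clock: 15.05
position: [432.3, 271.6, 183.3]
ee_rot: [0.973, -0.233, 0.001, -0.001]
contact_force: [-1.0, 0.1, -0.9]
gripper_width: 70.2
grasp_force: 0.0
```

```bash
python3 - <<'E'
from h import *
to((437,-7,182))
E
```

```text
clk 15.05 pos [432.3 271.6 183.3] tilt [ 0.002  0.002 -1.   ] w 70.2
(437, -7, 182) -> [130.3 246.3   0.7]
```

Request:
servo_tool(
  rows=[
    [[85,15,28,1,0,0,0],[85,38,72,1,0,0,0],[85,64,121,1,0,0,0],[85,90,170,1,0,0,0],[85,114,215,1,0,0,0],[85,128,242,1,0,0,0],[85,130.5,246.5,1,0,0,0],[85,130.5,246.5,1,0,0,0],[85,130.5,246.5,1,0,0,0]],
  ],
)

```text
clock: 16.18
position: [436.8, -6.8, 180.3]
ee_rot: [0.973, -0.232, 0.0, -0.0]
contact_force: [0.3, 0.3, 0.3]
gripper_width: 85.0
grasp_force: 0.0
```

```bash
python3 - <<'E'
from h import *
to((437,-7,33))
b=arm.get_image("scene")[90:300,130:450]
cv2.imwrite("pics/small2.png",cv2.resize(cv2.cvtColor(b,cv2.COLOR_RGB2BGR),(800,525)))
E
```

```text
clk 16.18 pos [436.8  -6.8 180.3] tilt [ 0.  0. -1.] w 85.0
(437, -7, 33) -> [3.000e-01 1.000e-01 1.473e+02]
```

View pics/small2.png

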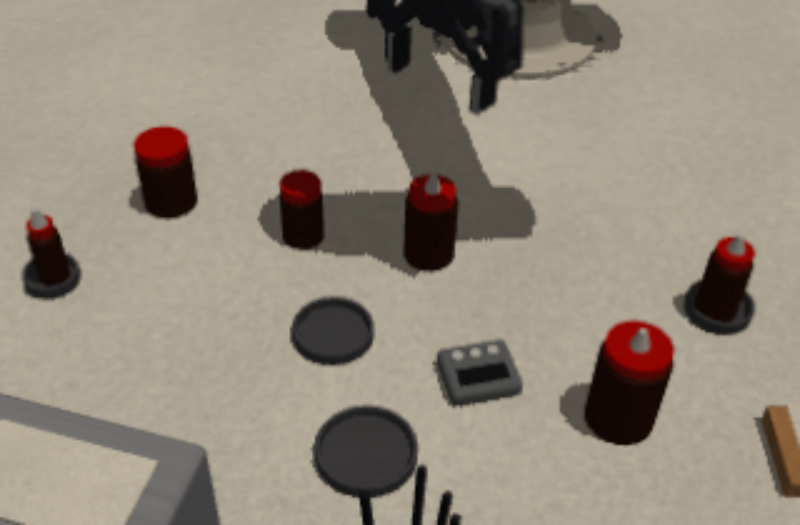

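Mini (picture (48,260)) and small (picture (722,285)) both stand in their dishes, and the jars haven't moved. I'll take the medium bottle now.

Request:
servo_tool(
  rows=[
    [[85,0.3,0,35,0,0,0],[85,0.3,0,75,0,0,0],[85,0.3,0,110,0,0,0],[85,0.3,0,135,0,0,0],[85,0.3,0,146,0,0,0],[85,0.3,0,146,0,0,0],[0,0.3,0,146,0,0,0],[0,0.3,0,146,0,0,0],[0,0.3,0,146,0,0,0],[0,0.3,0,146,0,0,0]],
  ],
)

```text
clock: 17.48
position: [437.8, -7.5, 35.5]
ee_rot: [0.973, -0.233, 0.001, -0.001]
contact_force: [-0.8, 1.7, 6.5]
gripper_width: 48.6
grasp_force: 61.7
```

Request:
servo_tool(
  rows=[
    [[0,0,0,0,0,0,0],[0,0,0,0,0,0,0],[0,0,0,-25,0,0,0],[0,0,0,-60,0,0,0],[0,0,0,-100,0,0,0],[0,0,0,-130,0,0,0],[0,0,0,-140,0,0,0],[0,0,0,-140,0,0,0]],
  ],
)

```text
clock: 18.48
position: [436.5, -7.8, 174.1]
ee_rot: [0.972, -0.233, -0.0, -0.0]
contact_force: [-0.0, 0.2, -2.2]
gripper_width: 48.1
grasp_force: 62.5
```

```bash
python3 - <<'E'
from h import *
to((565.8,-63,173))
E
```

```text
clk 18.48 pos [436.5  -7.8 174.1] tilt [ 0.     0.001 -1.   ] w 48.1
(565.8, -63, 173) -> [140.3  -9.3   1. ]
```

Request:
servo_tool(
  rows=[
    [[0,15,-1,0,0,0,0],[0,45,-3,0,0,0,0],[0,85,-6,0,0,0,0],[0,120,-8,0,0,0,0],[0,137,-9,0,0,0,0],[0,140.5,-9,0,0,0,0],[0,140.5,-9,0,0,0,0],[0,140.5,-9,0,0,0,0]],
  ],
)

```text
clock: 19.48
position: [565.6, -63.2, 174.0]
ee_rot: [0.973, -0.233, -0.0, 0.0]
contact_force: [-1.0, -0.6, -1.5]
gripper_width: 48.3
grasp_force: 62.5
```

```bash
python3 - <<'E'
from h import *
to((565.8,-63,39))
E
```

```text
clk 19.48 pos [565.6 -63.2 174. ] tilt [-0.001 -0.    -1.   ] w 48.3
(565.8, -63, 39) -> [  0.2  -0.3 135. ]
```

Request:
servo_tool(
  rows=[
    [[0,0.2,-0.3,30,0,0,0],[0,0.2,-0.3,65,0,0,0],[0,0.2,-0.3,98,0,0,0],[0,0.2,-0.3,120,0,0,0],[0,0.2,-0.3,129,0,0,0],[0,0.2,-0.3,133,0,0,0],[0,0.2,-0.3,134.5,0,0,0],[0,0.2,-0.3,134.5,0,0,0],[0,0.2,-0.3,134.5,0,0,0]],
  ],
)

```text
clock: 20.6
position: [567.0, -63.1, 40.5]
ee_rot: [0.973, -0.233, 0.001, -0.0]
contact_force: [-0.3, -0.2, -1.6]
gripper_width: 48.4
grasp_force: 62.5
```

Request:
servo_tool(
  rows=[
    [[0,0,0,0.8,0,0,0],[0,0,0,0.8,0,0,0],[70,0,0,0.8,0,0,0],[70,0,0,0.8,0,0,0],[75,0,0,0.8,0,0,0],[75,0,0,-20,0,0,0],[75,0,0,-55,0,0,0],[75,0,0,-95,0,0,0],[75,0,0,-130,0,0,0],[75,0,0,-145,0,0,0]],
  ],
)

```text
clock: 21.85
position: [567.4, -63.1, 187.0]
ee_rot: [0.973, -0.233, 0.002, -0.001]
contact_force: [-0.5, 1.0, -0.7]
gripper_width: 75.1
grasp_force: 0.0
```

```bash
python3 - <<'E'
from h import *
to((585.5,198.5,190))
E
```

```text
clk 21.85 pos [567.4 -63.1 187. ] tilt [ 0.004  0.    -1.   ] w 75.1
(585.5, 198.5, 190) -> [-102.3 -241.4   -2.8]
```

Request:
servo_tool(
  rows=[
    [[85,-12,-28,-2,0,0,0],[85,-32,-75,-2,0,0,0],[85,-55,-129,-2,0,0,0],[85,-77,-182,-2,0,0,0],[85,-95,-225,-2,0,0,0],[85,-102,-241.5,-2,0,0,0],[85,-102,-241.5,-2,0,0,0],[85,-102,-241.5,-2,0,0,0],[85,-102,-241.5,-2,0,0,0]],
  ],
)

```text
clock: 22.98
position: [584.9, 196.9, 186.8]
ee_rot: [0.972, -0.234, -0.0, 0.0]
contact_force: [-0.9, 0.7, -0.1]
gripper_width: 85.3
grasp_force: 0.0
```

```bash
python3 - <<'E'
from h import *
to((585.5,198.5,41))
E
```

```text
clk 22.98 pos [584.9 196.9 186.8] tilt [-0. -0. -1.] w 85.3
(585.5, 198.5, 41) -> [ -0.2  -1.7 145.8]
```

Request:
servo_tool(
  rows=[
    [[85,-0.2,-1.7,35,0,0,0],[85,-0.2,-1.7,70,0,0,0],[85,-0.2,-1.7,100,0,0,0],[85,-0.2,-1.7,125,0,0,0],[85,-0.2,-1.7,140,0,0,0],[85,-0.2,-1.7,145,0,0,0],[85,-0.2,-1.7,145,0,0,0],[0,-0.2,-1.7,145,0,0,0],[0,-0.2,-1.7,145,0,0,0],[0,-0.2,-1.7,145,0,0,0]],
  ],
)

```text
clock: 24.22
position: [586.3, 200.4, 43.2]
ee_rot: [0.973, -0.233, 0.001, -0.001]
contact_force: [-0.3, 0.0, 5.8]
gripper_width: 58.3
grasp_force: 65.5
```

Request:
servo_tool(
  rows=[
    [[0,0,0,0,0,0,0],[0,0,0,0,0,0,0],[0,0,0,0,0,0,0],[0,0,0,-20,0,0,0],[0,0,0,-50,0,0,0],[0,0,0,-90,0,0,0],[0,0,0,-125,0,0,0],[0,0,0,-140,0,0,0],[0,0,0,-140,0,0,0]],
  ],
)

```text
clock: 25.35
position: [585.3, 200.1, 181.7]
ee_rot: [0.973, -0.233, -0.0, -0.0]
contact_force: [0.2, -0.2, -3.3]
gripper_width: 58.3
grasp_force: 64.9
```

```bash
python3 - <<'E'
from h import *
to((683.2,4,180))
E
```

```text
clk 25.35 pos [585.3 200.1 181.7] tilt [-0.     0.001 -1.   ] w 58.3
(683.2, 4, 180) -> [176.1 130.5   1.5]
```

Request:
servo_tool(
  rows=[
    [[0,12,9,0,0,0,0],[0,38,28,0,0,0,0],[0,72,53,0,0,0,0],[0,106,79,0,0,0,0],[0,140,104,0,0,0,0],[0,165,122,0,0,0,0],[0,176,130.5,0,0,0,0],[0,176,130.5,0,0,0,0],[0,176,130.5,0,0,0,0],[0,176,130.5,0,0,0,0]],
  ],
)

```text
clock: 26.6
position: [683.1, 5.1, 181.9]
ee_rot: [0.973, -0.232, -0.0, -0.0]
contact_force: [0.6, -0.2, -2.6]
gripper_width: 58.2
grasp_force: 64.9
```

```bash
python3 - <<'E'
from h import *
to((683.2,4,47))
E
```

```text
clk 26.6 pos [683.1   5.1 181.9] tilt [-0.  0. -1.] w 58.2
(683.2, 4, 47) -> [  0.6   0.9 134.9]
```

Request:
servo_tool(
  rows=[
    [[0,0.6,0.5,30,0,0,0],[0,0.6,0.5,65,0,0,0],[0,0.6,0.5,98,0,0,0],[0,0.6,0.5,120,0,0,0],[0,0.6,0.5,129,0,0,0],[0,0.6,0.5,133,0,0,0],[0,0.6,0.5,134.5,0,0,0],[0,0.6,0.5,134.5,0,0,0],[0,0.6,0.5,134.5,0,0,0]],
  ],
)

```text
clock: 27.72
position: [684.1, 3.2, 48.1]
ee_rot: [0.973, -0.233, 0.001, -0.0]
contact_force: [0.3, 0.3, -2.7]
gripper_width: 58.4
grasp_force: 64.9
```

Request:
servo_tool(
  rows=[
    [[0,0,0,0.8,0,0,0],[0,0,0,0.8,0,0,0],[85,0,0,0.8,0,0,0],[85,0,0,0.8,0,0,0],[85,0,0,0.8,0,0,0],[85,0,0,-20,0,0,0],[85,0,0,-55,0,0,0],[85,0,0,-95,0,0,0],[85,0,0,-130,0,0,0],[85,0,0,-145,0,0,0]],
  ],
)

```text
clock: 28.98
position: [684.6, 3.3, 195.0]
ee_rot: [0.973, -0.233, 0.002, -0.001]
contact_force: [-0.1, 0.6, -1.2]
gripper_width: 85.0
grasp_force: 0.0
```

Request:
servo_tool(
  rows=[
    [[85,-60,0,0,0,0,0],[85,-60,-60,0,0,0,0],[85,-60,-120,0,0,0,0],[85,-80,-175,0,0,0,0],[85,-110,-230,0,0,0,0],[85,-140,-280,0,0,0,0],[85,-170,-330,0,0,0,0],[85,-190,-370,0,0,0,0],[85,-190,-370,0,0,0,0]],
  ],
)

```text
clock: 30.1
position: [680.1, 422.7, 188.9]
ee_rot: [0.973, -0.231, -0.001, 0.001]
contact_force: [-0.2, -1.0, 0.2]
gripper_width: 84.7
grasp_force: 0.0
```

```bash
python3 - <<'E'
from h import *
to()
D=dict(mini=(576.5,-341,68),small=(432,271,76),medium=(565.8,-63,84),large=(683.2,4,92))
f0=arm.get_image("top");f=f0.astype(int)
m=(f[...,0]>60)&(f[...,1]<0.75*f[...,0])&(f[...,2]<0.75*f[...,0])
for c,s,q in comps(m,15):
    for k,(x,y,z) in D.items():
        w=plane("top",[c],z+2)[0]
        if np.hypot(*(w-(x,y)))<60: print(k,c.round(1),(w-(x,y)).round(1))
    w=plane("top",[c],72)[0]
    if 400<w[0]<470 and w[1]<-80: print("jar?",w.round(1))
b=arm.get_image("scene")[90:300,130:450]
cv2.imwrite("pics/end_s.png",cv2.resize(cv2.cvtColor(b,cv2.COLOR_RGB2BGR),(800,525)))
cv2.imwrite("pics/end_t.png",cv2.resize(cv2.cvtColor(f0[130:310,130:450],cv2.COLOR_RGB2BGR),(800,450)))
E
```

```text
clk 30.1 pos [680.1 422.7 188.9] tilt [-0.003 -0.002 -1.   ] w 84.7
large [279.6 167.5] [-0.6 -0.9]
medium [308.5 217. ] [0.2 1.1]
mini [425.8 211.8] [-1.6  2. ]
jar? [ 447.5 -132.4]
jar? [ 436.9 -283.1]
small [166.1 276.7] [1.6 0.2]
```

View pics/end_s.png

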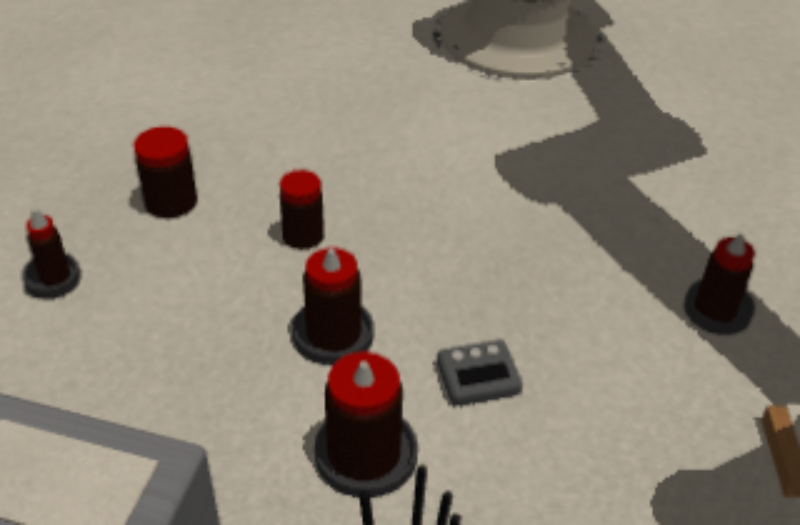

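View pics/end_t.png

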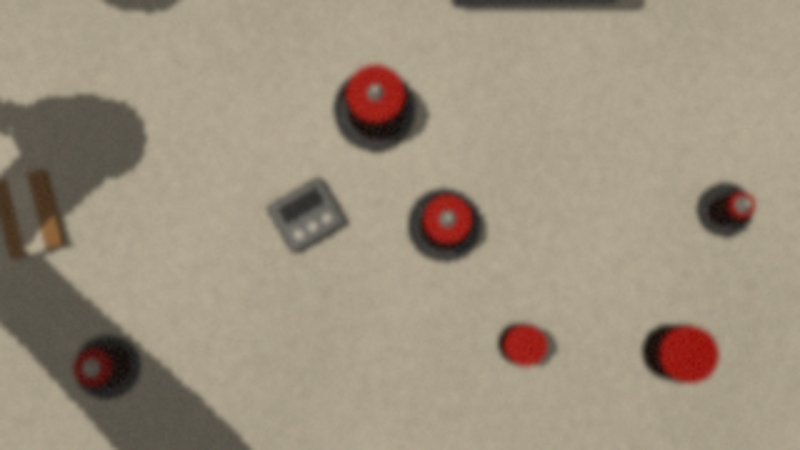

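All four bottles stand upright within 3 mm of their dish centres: mini (740,205), small (95,367), medium (447,218) and large (375,95) in the top crop. The jars haven't moved, so I'm handing the job in.

```bash
python3 -c "
from bench import arm
print(arm.job_done())"
```

```text
the job is handed in; nothing more can be done
None
```

I stood all four squeeze bottles upright in the dishes of their own size, within about 3 mm of centre by the top camera; both jars stayed where they were, and I handed the job in at about 30 s (no verdict came back).

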